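# Set and clamp the slotted rack fence of a sampler deck

## Robot

A 7-joint arm with a two-finger parallel gripper is mounted at the origin on the work surface. World frame = base frame: x ahead of the robot, y to its left, z up, the work surface at z = 0. Lengths are in m, angles in rad, forces in N, time in s.
With the tool pointing down it reaches from about 0.425 to 0.925 m from the base axis. Payload 6.8 kg.
Tool frame: the origin (TCP) lies at the very end of the fingers, on their centre line; the grasp point (between the pads) lies 19 mm behind it; x points along the fingers, z is the direction in which the jaws open and shut, and the axes are right-handed (so a half turn about x gives the same grasp; the last joint's range is limited). The gripper opens to 88 mm and grips with 3 to 60 N. Pads are 20 mm wide; open, the fingers measure 115 mm over their backs; the gripper's body (75 mm by 178 mm) begins 61 mm behind the grasp point.
Start: joints at [1.087, 0.477, 0.022, 1.555, -0.011, 1.109, -0.083], TCP at [0.248, -0.628, 0.223] pointing down, gripper open.
Joint ranges: [-2.96, 2.96], [-0.34, 2.1], [-1.41, 1.46], [0.24, 2.44], [-1.37, 4.51], [0.17, 1.92], [-2.96, 2.96]. Speed limits (rad/s): [2.39, 2.39, 3.14, 3.14, 3.14, 3.14, 3.14].

## Interface

Orientations are given as a unit quaternion [x, y, z, w].
In Python, from workcell import bot gives the robot as it stands.
- The arm moves only by the tool jog_arm, never from a script. Its argument "motion" is a list of rows, each an object with "travel": the shift along the world's x, y, z in cm, a list of three; "turn": the turn about the world's z in degrees; "gripper": the finger opening in cm, from 0 to 8.78. A call has 1 to 20 rows; each row shifts and turns the commanded pose from where the row before left it; what a row does not reach is not made up. A row lasts 1/10 s, in which the tool goes at most 50 mm and 8.59 degrees, less where a joint would pass 70% of its speed; a pose out of reach is approached as far as the arm can. A call is refused whole if a number of a shift passes 5 or a number of a turn 8.59, either way. A call with a gripper value outside its range is refused whole. The fingers move at their own pace and stop on an object; "squeeze" is the grip in N (left out, the last holds). Time passes only in rows, so rows that do not move let the fingers close. It gives the time, the measured TCP pose, the force and the opening at its end, in the units of the state.
- bot.get_obs(): the state, without advancing time (a new reading comes with each control period).
- bot.grab_frame(name): name is "scene" or "top"; returns a dict with "frame" (400x640x3 uint8, red, green, blue), "range_z" (400x640 float32, m along the optical axis (not along the pixel's ray), 0 where there is no reading), "fovy" (degrees; the focal length in pixels is half the picture's height over the tangent of half this angle, whatever the lens; pixels are square), "cx", "cy" (the principal point, pixels), "world_from_camera" (4x4, takes a point from camera to world coordinates). Camera axes: x right, y down, z forward; pixel columns grow to the right and rows downward; lengths in m; the calibration is good to about 2 mm. A picture is of the moment at which its call begins.
- bot.job_done(): hands the job in, once; it reports no verdict.
Trained networks look in a picture, given as the dict that the camera call returned (one of the last four; its "shot" number tells which), for a name from the list of things; names that differ only in an ending like _2 or _b are one class to them, and where a whole thing is asked for, a point or a joint stands for the part that bears it (a point fixed in the world has none). Each returns a list of dicts, best first, with "score" (0 to 1); they miss things now and then, are a little off and sometimes report something else, mostly with a low value. They report only what shows in the picture. A call takes as long as a camera call. They do not tell look-alikes from the thing itself.
- bot.search_frame(query, picture): "pixel" ([column, row] in pixels, amid what is visible of it).
- bot.spot_point(query, picture): "pixel" ([column, row] in pixels: a listed point, or the origin of a listed thing).
The state is a dict: "clock": time; "joint_positions": joint angles; "joint_velocities": joint speeds; "joint_efforts": joint torques, N m; "position": TCP position; "orientation": TCP orientation; "force": force on the tool from outside, world axes, zero at the start; "torque": the same for the moment, N m; "grip_width": finger opening in m.
Only numpy, scipy, OpenCV 4.12 (cv2) and the standard library are available. Lean on these libraries where they do the work, as an engineer would, in place of code of your own. Each camera call takes 0.05 s, during which the arm holds its last target. There are 200 camera calls.

## Task

On the sampler's deck plate, slide the loose slotted fence along its bolts until its end wall just meets the steel index block that marks its place, without ramming the block. Then turn the clamp lever clockwise until it is firm, about 10 N at the lever's grip but well under 15 N, so that the fence stays clamped there, and let go. Leave the rack, the bottle and the beaker alone.

Things in the scene. Friction and masses are not known exactly. Their poses are not given: they have to be found in the camera images.
- deck: grey metal deck plate, fixed, 110 x 290 x 12 mm thick; origin on its underside (on the bench) in line with the bolts; y axis: the way the fence must slide (towards the index block), z up. Its top is 12 mm above the origin. A fixed guide bolt (8 mm, round head 20 mm across, 15 mm high over the plate) stands at y = -32 mm, the clamp's 8 mm stud at y = +32 mm.
- index: the index block: plain steel, fixed on the deck, 24 x 16 x 16 mm high; origin under its centre, axes parallel to the deck's. Touching it with some 5 N more than the fence's drag is plenty; over 15 N on it is ramming.
- index_face (a point): centre of the near (-y) face of the index block, a plain steel block fixed on the deck, 24 x 16 x 16 mm high, 8 mm above the deck's top; axes parallel to the deck's. The fence's end wall must meet this face.
- fence_face (a point): middle of the outer (+y) face of the fence's end wall, 8 mm above the deck's top; y axis towards the index block. Fence: aluminium, 0.3 kg, 60 x 182 x 6 mm, loose, its two slots (11 x 54 mm) over the two bolts: it slides 46 mm along the deck's y with 2 to 4 N of drag and 1.5 mm sideways play. End wall: 60 mm wide, 6 mm thick, top 34 mm above the deck.
- fence_tab (a point): centre of the fence's grip tab, an upright aluminium tab at the other (-y) end, 44 mm wide (x) x 10 mm thick (y), rising from 6 to 46 mm above the deck's top (this point is 26 mm above it), 177 mm behind fence_face. Free space beside it both ways along y for fingers; take it across its 10 mm thickness.
- lever: black clamp lever; origin on its vertical turning axis at the deck's top, x axis along the arm (65 mm long, 42 to 50 mm above the deck). Tightens clockwise seen from above, stays where it is left and keeps its height. It turns easily (2 to 3 N at the grip) for some 0.25 to 1.4 rad (not known beforehand) until the steel foot under its hub meets the fence; then the resistance rises.
- lever_grip (a point): centre of the lever's upright round grip, a black post 14 mm across at the end of the arm, 65 mm from the axis, from 42 to 76 mm above the deck's top (this point is 62 mm above it); x axis outward along the arm. Once the foot bites, the force at the grip rises by roughly 10 to 20 N per rad; 9 to 11 N there clamps the fence well, 15 N is overtight.
- rack: white plastic vial rack with glass vials, 70 x 150 x 63 mm high, a bystander; origin under its centre
- reagent: glass jar with a blue cap, 72 mm across, 130 mm high, a bystander; origin under its centre
- beaker: glass beaker, 68 mm across, 80 mm high, a bystander; origin under its centre
Not all that is in view belongs to the job. Leave any purple look-alike of the part that bears fence_face alone.

How it is judged:
On the way, in this order (a step that is already met when the one before it is completed fails the run):
1. the fence's end wall meets the index block (gap under 1.5 mm) while the clamp is still loose (y of fence_face in the frame of index_face above -0.0015 m and contact force between lever and fence below 3 N), for 0.2 s.
2. the clamp presses the fence with 30 N or more (contact force between lever and fence above 30 N), for 0.2 s.
At the end, for the whole second after the job is handed in: The fence's end wall is within 1.5 mm of the index block, the clamp holds it with 30 N or more, everything is at rest and released (y of fence_face in the frame of index_face above -0.0015 m and contact force between lever and fence above 30 N and linear speed of fence below 0.005 m/s and angular speed of lever below 0.1 rad/s); the robot touches nothing.
It fails at once if the fence is pushed against the index block with more than 15 N (contact force between fence and index above 15 N).
It fails at once if the clamp is overtightened (more than 90 N on the fence) (contact force between lever and fence above 90 N).
It fails at once if the rack, bottle or beaker is moved by more than 15 mm (distance of any of rack, reagent, beaker from where it was at the start of the episode above 0.015 m).
It also fails if it takes over 72 s, if anything falls off the work surface, if the arm or the gripper's body presses on something with over 40 N, if the wrist force passes 120 N, or if a joint passes its speed limit or range.

## Working session

There is one attempt and no reset: what is moved stays moved. The work goes in short steps, Python scripts to look and compute and a tool call to move; the robot and the scene stay as the last step left them, time stands still between calls to the robot, and variables do not carry over. Pictures are saved under pics/ and viewed, about 8 in all and at most 12, crops included, and the job is handed in when it is done.

Besides the shell and the picture viewer there is one more tool, called after "Call:" in YAML: its name, and indented under it one key for each argument. jog_arm: Moves the arm, as the interface text tells. Its arguments: {"type":"object","properties":{"motion":{"type":"array"},"squeeze":{"type":"number"}},"required":["motion"]}

```bash
mkdir -p pics; cat > h.py <<'E'
import numpy as np, cv2
from workcell import bot
def ray(p,uv):
    f=200/np.tan(np.radians(p["fovy"])/2); T=np.array(p["world_from_camera"])
    d=T[:3,:3]@np.array([(uv[0]-p["cx"])/f,(uv[1]-p["cy"])/f,1]); return T[:3,3],d
def at_z(p,uv,z):
    o,d=ray(p,uv); return o+d*(z-o[2])/d[2]
def at_d(p,uv):
    u,v=[int(round(a)) for a in uv]; w=p["range_z"][max(0,v-1):v+2,max(0,u-1):u+2]; w=w[w>0]
    o,d=ray(p,uv); return o+d*(np.median(w) if w.size else np.nan)
def save(p,n,box=None,s=1):
    im=p["frame"][...,::-1]
    if box: im=im[box[1]:box[3],box[0]:box[2]]
    cv2.imwrite("pics/"+n,cv2.resize(im,None,fx=s,fy=s,interpolation=cv2.INTER_CUBIC))
E
python3 - <<'E'
from h import *
np.set_printoptions(precision=4,suppress=True)
H=dict(deck=.0,index=0.,index_face=.02,fence_face=.02,fence_tab=.038,lever=.012,lever_grip=.074,rack=0,reagent=0,beaker=0)
for n in("scene","top"):
    p=bot.grab_frame(n); save(p,n+"1.png")
    print(n,p["cx"],p["cy"],p["fovy"],np.array(p["world_from_camera"])[:3,3])
    for q,z in H.items():
        for r in bot.spot_point(q,p)[:3]: print(q,round(r["score"],2),np.round(r["pixel"],1),"z",at_z(p,r["pixel"],z),"d",at_d(p,r["pixel"]))
print(bot.get_obs())
E
```

```text
scene 319.45695084996373 205.5481648949282 52.950857887618405 [ 1.4513 -0.3695  0.9453]
deck 0.86 [329.2 215.4] z [0.5018 0.0227 0.    ] d [0.5168 0.0165 0.0149]
deck 0.16 [295.4 205.4] z [ 0.4137 -0.0728 -0.    ] d [ 0.4731 -0.0898  0.0541]
index 0.58 [355.5 212.4] z [0.5171 0.1156 0.    ] d [0.5275 0.1102 0.0105]
index_face 0.53 [353.6 205.9] z [0.5036 0.1126 0.02  ] d [0.5111 0.1088 0.0273]
fence_face 0.73 [355.9 170.7] z [0.3158 0.2037 0.02  ] d [0.3038 0.2098 0.0102]
fence_face 0.64 [349.5 211.2] z [0.5245 0.0882 0.02  ] d [0.5717 0.0649 0.0671]
fence_face 0.63 [236.2 203.3] z [ 0.3584 -0.2718  0.02  ] d [ 0.3558 -0.2715  0.0178]
fence_tab 0.95 [350.5 270. ] z [ 0.7784 -0.0176  0.038 ] d [ 0.7741 -0.0153  0.0322]
fence_tab 0.8 [401.1 163.8] z [0.3526 0.3787 0.038 ] d [0.314  0.405  0.0062]
fence_tab 0.59 [235.6 236.7] z [ 0.5373 -0.306   0.038 ] d [ 0.5249 -0.3051  0.0256]
lever_grip 0.61 [351.2 208.2] z [0.5669 0.0725 0.074 ] d [0.5704 0.0707 0.0775]
rack 0.78 [423.  195.7] z [0.5133 0.3891 0.    ] d [0.5421 0.3658 0.029 ]
rack 0.25 [341.6 210.6] z [0.4926 0.0729 0.    ] d [0.5
[... 1230 characters left out ...]

reagent 0.67 [481.2 191.2] z [ 0.6083 -0.4367  0.    ] d [ 0.5902 -0.4131  0.0709]
beaker 0.86 [361.4 131.4] z [ 0.7538 -0.1163  0.    ] d [ 0.7248 -0.1107  0.0777]
{'clock': 1.1, 'joint_positions': array([ 1.0869,  0.477 ,  0.0224,  1.5554, -0.0115,  1.1093, -0.0831]), 'joint_velocities': array([ 0.0004,  0.0005, -0.0004, -0.0001,  0.0009, -0.0012,  0.0002]), 'joint_efforts': array([  0.0002, -58.2717,   1.5328, -27.2932,  -0.0544,   0.0101,
         0.    ]), 'position': array([ 0.2477, -0.6279,  0.2227]), 'orientation': array([ 0.3978,  0.5846, -0.3978,  0.5846]), 'force': array([ 0.9338, -0.3827, -0.6019]), 'torque': array([-0.0234, -0.0626,  0.0094]), 'grip_width': 0.08800203085375469}
```

View pics/scene1.png

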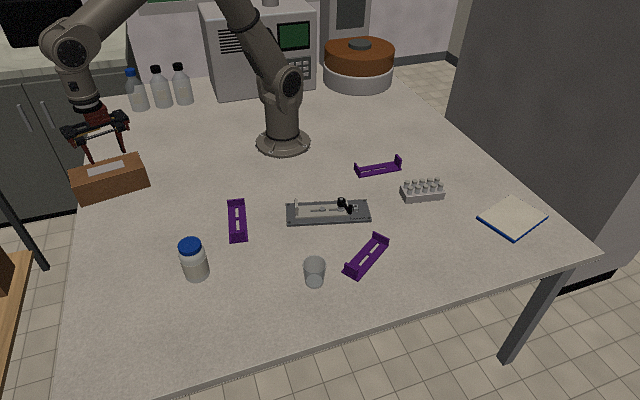

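View pics/top1.png

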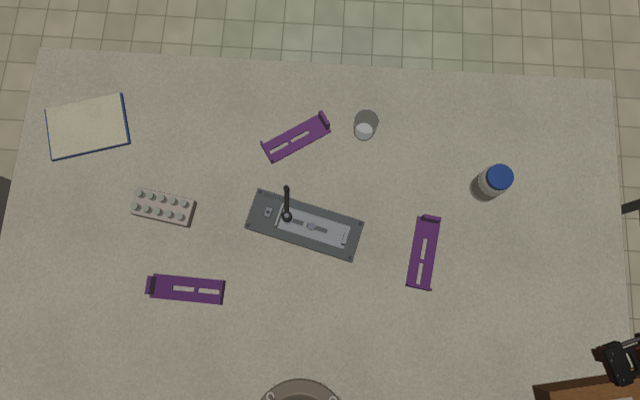

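The scene picture shows the aluminium fence on the grey deck (top ~(305,225)). There are three purple look-alikes, at top ~(297,137), (424,253) and (186,289). The one on the deck fits, because it is grey and sits on the bolts next to the lever at (287,200). I'll confirm with one enlarged crop.

```bash
python3 - <<'E'
from h import *
np.set_printoptions(precision=4,suppress=True)
p=bot.grab_frame("top"); save(p,"crop.png",(240,175,370,268),6)
# deck outline by depth between 6..18mm height
f=200/np.tan(np.radians(p["fovy"])/2);T=np.array(p["world_from_camera"])
v,u=np.mgrid[0:400,0:640];d=p["range_z"]
P=np.stack([(u-p["cx"])/f*d,(v-p["cy"])/f*d,d],-1)@T[:3,:3].T+T[:3,3]
np.save("P.npy",P)
roi=np.zeros(d.shape,bool);roi[180:268,240:370]=1
m=(roi&(P[...,2]>.006)&(d>0))
r=cv2.minAreaRect(P[m][:,:2].astype(np.float32));print(r,m.sum())
for lo,hi in((.05,.066),(.068,.1),(.04,.05)):
    k=roi&(P[...,2]>lo)&(P[...,2]<hi); 
    print(lo,k.sum(),[ (a,b,P[b,a].round(3)) for b,a in np.argwhere(k)[::4]])
E
```

```text
((0.5069053769111633, 0.02306191623210907), (0.33333155512809753, 0.18660005927085876), 85.75173950195312) 4857
0.05 241 [(np.int64(289), np.int64(190), array([0.568, 0.062, 0.054])), (np.int64(285), np.int64(192), array([0.559, 0.071, 0.064])), (np.int64(284), np.int64(193), array([0.558, 0.073, 0.058])), (np.int64(288), np.int64(193), array([0.558, 0.063, 0.063])), (np.int64(287), np.int64(194), array([0.556, 0.065, 0.061])), (np.int64(286), np.int64(195), array([0.553, 0.068, 0.062])), (np.int64(285), np.int64(196), array([0.551, 0.07 , 0.058])), (np.int64(284), np.int64(197), array([0.548, 0.073, 0.057])), (np.int64(288), np.int64(197), array([0.548, 0.062, 0.06 ])), (np.int64(287), np.int64(198), array([0.545, 0.064, 0.063])), (np.int64(286), np.int64(199), array([0.542, 0.067, 0.062])), (np.int64(285), np.int64(200), array([0.54 , 0.069, 0.062])), (np.int64(284), np.int64(201), array([0.537, 0.072, 0.061])), (np.int64(288), np.int64(201), array([0.538, 0.062, 0.06 ])), (np.int64(287), np.int64(202), array([0.536, 0.064, 0.058])), (np.int64(286), np.int64(203), array([0.532, 0.0
[... 3980 characters left out ...]
.079, 0.043])), (np.int64(278), np.int64(213), array([0.509, 0.085, 0.046])), (np.int64(279), np.int64(214), array([0.506, 0.082, 0.048])), (np.int64(277), np.int64(216), array([0.502, 0.087, 0.044])), (np.int64(277), np.int64(218), array([0.497, 0.087, 0.044])), (np.int64(277), np.int64(219), array([0.494, 0.087, 0.045])), (np.int64(283), np.int64(220), array([0.492, 0.072, 0.046])), (np.int64(276), np.int64(221), array([0.489, 0.089, 0.045])), (np.int64(288), np.int64(221), array([0.491, 0.059, 0.044])), (np.int64(275), np.int64(223), array([0.483, 0.091, 0.045])), (np.int64(276), np.int64(224), array([0.481, 0.088, 0.043])), (np.int64(342), np.int64(243), array([ 0.444, -0.078,  0.049]))]
```

View pics/crop.png

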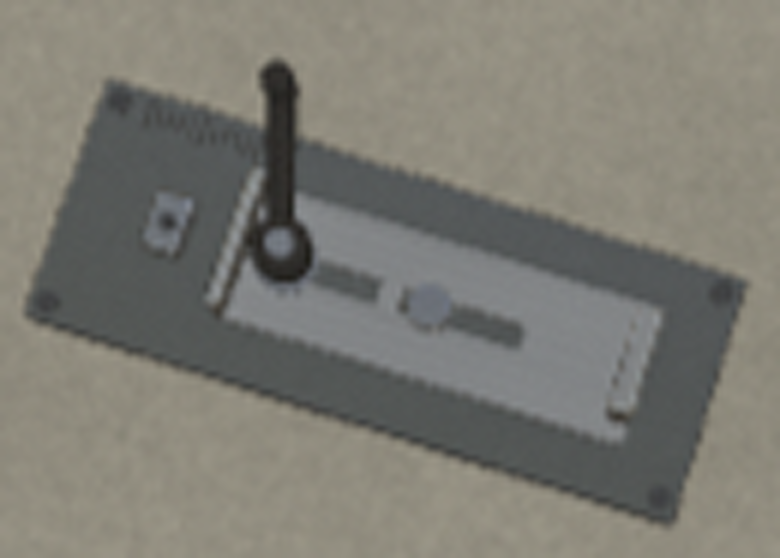

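The crop confirms it: a bare-metal fence with its slots over the bolts, its end wall at crop (240,235), and the index block at (170,222). The tab is at (635,365), the lever hub at (283,250) and the grip at (278,75). Next I compute the poses.

```bash
python3 - <<'E'
from h import *
from scipy.spatial.transform import Rotation as R
np.set_printoptions(precision=4,suppress=True)
p=bot.grab_frame("top")
c=lambda x,y,z: at_z(p,(240+x/6-.4,175+y/6-.4),z)
cor=np.array([c(110,78,.012),c(748,283,.012),c(672,523,.012),c(25,315,.012)])[:,:2]
print(cor, np.linalg.norm(cor-np.roll(cor,1,0),axis=1), cor.mean(0))
y=(cor[0]+cor[3]-cor[1]-cor[2]);y/=np.linalg.norm(y);x=np.array([y[1],-y[0]])
print("y",y,"ang",np.degrees(np.arctan2(y[1],y[0])))
o=cor.mean(0)
for n,a in dict(index=(170,218,.028),wallL=(257,170,.046),wallR=(212,302,.046),tabA=(650,312,.058),tabB=(620,412,.058),bolt=(430,305,.027),hub=(280,243,.07),grip=(278,75,.088)).items():
    w=c(*a)[:2]; print(n,w,"deck",[(w-o)@x,(w-o)@y])
s=bot.get_obs();print(s["position"],R.from_quat(s["orientation"]).as_matrix())
E
```

```text
[[ 0.5787  0.1459]
 [ 0.5061 -0.1332]
 [ 0.4025 -0.1057]
 [ 0.4733  0.1727]] [0.1087 0.2884 0.1072 0.2872] [0.4902 0.0199]
y [0.249  0.9685] ang 75.58102621298815
index [0.516  0.1129] deck [np.float64(0.0018196917260864041), np.float64(0.09651611317662279)]
wallL [0.5352 0.0763] deck [np.float64(0.029586413076598584), np.float64(0.06586040343931968)]
wallR [0.4785 0.0905] deck [np.float64(-0.028869232797131366), np.float64(0.0654978862380344)]
tabA [ 0.4836 -0.0897] deck [np.float64(0.020977884822178175), np.float64(-0.10777819296770433)]
tabB [ 0.4419 -0.0796] deck [np.float64(-0.021962135227434884), np.float64(-0.10834072425795394)]
bolt [0.4859 0.001 ] deck [np.float64(0.0005588104930790139), np.float64(-0.019372750813058663)]
hub [0.5007 0.0625] deck [np.float64(-0.00042285056441832344), np.float64(0.043893848241389935)]
grip [0.5664 0.0672] deck [np.float64(0.06208192961348912), np.float64(0.06480908643660431)]
[ 0.2478 -0.6279  0.2227] [[ 0.      0.9302  0.367 ]
 [-0.      0.367  -0.9302]
 [-1.      0.      0.    ]]
```

Call:
jog_arm:
  motion:
    - {"travel":[1.4,3.6,0],"turn":-2.4,"gripper":4}
    - {"travel":[1.4,3.6,0],"turn":-2.4}
    - {"travel":[1.4,3.6,0],"turn":-2.4}
    - {"travel":[1.4,3.6,0],"turn":-2.4}
    - {"travel":[1.4,3.6,0],"turn":-2.4}
    - {"travel":[1.4,3.6,0],"turn":-2.4}
    - {"travel":[1.4,3.6,0],"turn":-2.4}
    - {"travel":[1.4,3.6,0],"turn":-2.4}
    - {"travel":[1.4,3.6,0],"turn":-2.4}
    - {"travel":[1.4,3.6,0],"turn":-2.4}
    - {"travel":[1.4,3.6,0],"turn":-2.4}
    - {"travel":[1.4,3.6,0],"turn":-2.4}
    - {"travel":[1.4,3.6,0],"turn":-2.4}
    - {"travel":[1.4,3.6,0],"turn":-2.4}
    - {"travel":[1.4,3.6,0],"turn":-2.4}
    - {"travel":[0,0,0],"turn":0}
    - {"travel":[0,0,0],"turn":0}

```text
validation failed for argument at $.mo...
```

Call:
jog_arm:
  motion:
    - {"travel":[1.4,3.6,0],"turn":-2.4,"gripper":4}
    - {"travel":[1.4,3.6,0],"turn":-2.4,"gripper":4}
    - {"travel":[1.4,3.6,0],"turn":-2.4,"gripper":4}
    - {"travel":[1.4,3.6,0],"turn":-2.4,"gripper":4}
    - {"travel":[1.4,3.6,0],"turn":-2.4,"gripper":4}
    - {"travel":[1.4,3.6,0],"turn":-2.4,"gripper":4}
    - {"travel":[1.4,3.6,0],"turn":-2.4,"gripper":4}
    - {"travel":[1.4,3.6,0],"turn":-2.4,"gripper":4}
    - {"travel":[1.4,3.6,0],"turn":-2.4,"gripper":4}
    - {"travel":[1.4,3.6,0],"turn":-2.4,"gripper":4}
    - {"travel":[1.4,3.6,0],"turn":-2.4,"gripper":4}
    - {"travel":[1.4,3.6,0],"turn":-2.4,"gripper":4}
    - {"travel":[1.4,3.6,0],"turn":-2.4,"gripper":4}
    - {"travel":[1.4,3.6,0],"turn":-2.4,"gripper":4}
    - {"travel":[1.4,3.6,0],"turn":-2.4,"gripper":4}
    - {"travel":[0,0,0],"turn":0,"gripper":4}
    - {"travel":[0,0,0],"turn":0,"gripper":4}

```text
clock: 2.9
position: [0.4579, -0.0874, 0.2227]
orientation: [-0.558, -0.434, 0.558, -0.434]
force: [-0.6, 0.1, -0.5]
grip_width: 0.0401
```

Call:
jog_arm:
  motion:
    - {"travel":[0.5,0.3,-3],"turn":0,"gripper":4}
    - {"travel":[0,0,-4],"turn":0,"gripper":4}
    - {"travel":[0,0,-4],"turn":0,"gripper":4}
    - {"travel":[0,0,-3],"turn":0,"gripper":4}
    - {"travel":[0,0,-2],"turn":0,"gripper":4}
    - {"travel":[0,0,-2],"turn":0,"gripper":4}
    - {"travel":[0,0,-1],"turn":0,"gripper":4}
    - {"travel":[0,0,0],"turn":0,"gripper":4}
    - {"travel":[0,0,0],"turn":0,"gripper":4}

```text
clock: 3.8
position: [0.463, -0.0857, 0.0332]
orientation: [0.559, 0.433, -0.559, 0.433]
force: [-0.2, 0.2, 0.5]
grip_width: 0.0397
```

```bash
python3 - <<'E'
from h import *
a=bot.grab_frame("top");b=bot.grab_frame("scene")
A=cv2.resize(a["frame"][180:260,250:370],None,fx=5,fy=5,interpolation=2);B=cv2.resize(b["frame"][180:240,270:390],(600,300),interpolation=2)
cv2.imwrite("pics/t2.png",np.vstack([A[:300],B])[...,::-1]) if 0 else cv2.imwrite("pics/t2.png",cv2.resize(np.vstack([A,B]),None,fx=.857,fy=.857)[...,::-1])
E
```

```text
(no output)
```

View pics/t2.png

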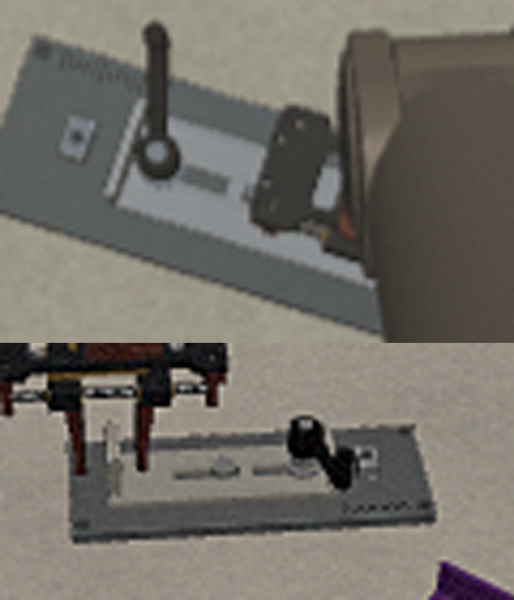

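Call:
jog_arm:
  motion:
    - {"travel":[0,0,0],"turn":0,"gripper":1.8}
    - {"travel":[0,0,0],"turn":0,"gripper":1.8}
    - {"travel":[0,0,0],"turn":0,"gripper":1.8}
    - {"travel":[0.05,0.19,0],"turn":0,"gripper":1.8}
    - {"travel":[0.05,0.19,0],"turn":0,"gripper":1.8}
    - {"travel":[0.05,0.19,0],"turn":0,"gripper":1.8}
    - {"travel":[0.05,0.19,0],"turn":0,"gripper":1.8}
    - {"travel":[0.05,0.19,0],"turn":0,"gripper":1.8}
    - {"travel":[0,0,0],"turn":0,"gripper":1.8}

```text
clock: 4.8
position: [0.4651, -0.0755, 0.0327]
orientation: [-0.559, -0.433, 0.559, -0.433]
force: [-0.9, -3.1, 1.8]
grip_width: 0.0183
```

```bash
cat > meas.py <<'E'
from h import *
np.set_printoptions(precision=4,suppress=True)
s=bot.get_obs();y=np.array([.249,.9685]);f=s["force"]
print(s["clock"],"pos",s["position"],"F",f,"Fy",f[:2]@y,"w",s["grip_width"])
p=bot.grab_frame("top"); o,x=np.array([.4902,.0199]),np.array([.9685,-.249])
# brightness profile along deck y at deck-top height 0.028 (index top)
f=200/np.tan(np.radians(p["fovy"])/2);T=np.linalg.inv(np.array(p["world_from_camera"]))
g=cv2.cvtColor(p["frame"],cv2.COLOR_RGB2GRAY).astype(np.float32)
def px(w):
    c=(T@np.append(w,1))[:3];return c[0]/c[2]*f+p["cx"],c[1]/c[2]*f+p["cy"]
ys=np.arange(.05,.11,.0015);pr=[]
for yy in ys:
    uv=np.array([px(np.append(o+x*xx+y*yy,.028)) for xx in np.arange(-.006,.010,.002)],np.float32)
    pr.append(cv2.remap(g,uv[:,:1].copy(),uv[:,1:].copy(),1).mean())
print(" ".join(f"{a*1e3:.0f}:{b:.0f}" for a,b in zip(ys,pr)))
E
python3 meas.py
```

```text
4.8 pos [ 0.4651 -0.0755  0.0327] F [-0.8827 -3.0532  1.8183] Fy -3.1768567432362236 w 0.018315759647890034
50:90 52:88 53:82 55:75 56:61 58:55 59:66 61:86 62:112 64:129 65:120 67:94 68:87 70:109 71:139 73:146 74:133 76:110 77:92 79:92 80:94 82:94 83:94 85:90 86:84 88:81 89:91 91:112 92:119 94:112 95:103 97:98 98:99 100:106 101:113 103:118 104:114 106:99 107:92 109:93
```

Call:
jog_arm:
  motion:
    - {"travel":[0.05,0.19,0],"turn":0,"gripper":1.8}
    - {"travel":[0.05,0.19,0],"turn":0,"gripper":1.8}
    - {"travel":[0.05,0.19,0],"turn":0,"gripper":1.8}
    - {"travel":[0.05,0.19,0],"turn":0,"gripper":1.8}
    - {"travel":[0.05,0.19,0],"turn":0,"gripper":1.8}
    - {"travel":[0,0,0],"turn":0,"gripper":1.8}

```text
clock: 5.45
position: [0.4679, -0.0653, 0.0327]
orientation: [0.559, 0.433, -0.559, 0.433]
force: [-0.4, -1.9, 1.9]
grip_width: 0.0178
```

```bash
python3 meas.py
```

```text
5.45 pos [ 0.4679 -0.0653  0.0327] F [-0.3953 -1.8553  1.8773] Fy -1.8952569802006398 w 0.01781920568606538
50:90 52:87 53:82 55:75 56:62 58:56 59:63 61:74 62:91 64:104 65:108 67:108 68:108 70:113 71:124 73:137 74:136 76:117 77:89 79:80 80:100 82:132 83:146 85:137 86:112 88:86 89:89 91:112 92:118 94:112 95:103 97:98 98:99 100:105 101:113 103:118 104:114 106:100 107:93 109:93
```

Call:
jog_arm:
  motion:
    - {"travel":[0.025,0.097,0],"turn":0,"gripper":1.8}
    - {"travel":[0.025,0.097,0],"turn":0,"gripper":1.8}
    - {"travel":[0.025,0.097,0],"turn":0,"gripper":1.8}
    - {"travel":[0.012,0.048,0],"turn":0,"gripper":1.8}
    - {"travel":[0,0,0],"turn":0,"gripper":1.8}

```text
clock: 6.0
position: [0.4687, -0.0624, 0.0327]
orientation: [0.559, 0.433, -0.559, 0.433]
force: [-1.4, -3.3, 2.0]
grip_width: 0.0181
```

Call:
jog_arm:
  motion:
    - {"travel":[0.012,0.048,0],"turn":0,"gripper":1.8}
    - {"travel":[0,0,0],"turn":0,"gripper":1.8}

```text
clock: 6.2
position: [0.4687, -0.062, 0.0327]
orientation: [0.559, 0.433, -0.559, 0.433]
force: [-1.0, -4.1, 2.2]
grip_width: 0.0179
```

Call:
jog_arm:
  motion:
    - {"travel":[0.012,0.048,0],"turn":0,"gripper":1.8}
    - {"travel":[0,0,0],"turn":0,"gripper":1.8}

```text
clock: 6.4
position: [0.4689, -0.0615, 0.0327]
orientation: [0.559, 0.433, -0.559, 0.433]
force: [-0.2, -3.5, 1.4]
grip_width: 0.0177
```

Call:
jog_arm:
  motion:
    - {"travel":[0.012,0.048,0],"turn":0,"gripper":1.8}
    - {"travel":[0,0,0],"turn":0,"gripper":1.8}

```text
clock: 6.6
position: [0.469, -0.061, 0.0327]
orientation: [0.559, 0.433, -0.559, 0.433]
force: [-0.3, -2.9, 2.2]
grip_width: 0.0179
```

Call:
jog_arm:
  motion:
    - {"travel":[0.012,0.048,0],"turn":0,"gripper":1.8}
    - {"travel":[0,0,0],"turn":0,"gripper":1.8}

```text
clock: 6.8
position: [0.4691, -0.0605, 0.0327]
orientation: [0.559, 0.433, -0.559, 0.433]
force: [-1.9, -4.3, 2.4]
grip_width: 0.0181
```

```bash
python3 meas.py
```

```text
6.8 pos [ 0.4691 -0.0605  0.0327] F [-1.9058 -4.2684  2.38  ] Fy -4.608466519088408 w 0.018078049713598072
50:90 52:88 53:82 55:75 56:62 58:56 59:63 61:74 62:90 64:104 65:108 67:108 68:108 70:109 71:109 73:108 74:111 76:121 77:135 79:139 80:128 82:101 83:79 85:88 86:117 88:141 89:143 91:133 92:119 94:111 95:103 97:98 98:99 100:105 101:113 103:118 104:114 106:99 107:92 109:93
```

Call:
jog_arm:
  motion:
    - {"travel":[0.012,0.048,0],"turn":0,"gripper":1.8}
    - {"travel":[0,0,0],"turn":0,"gripper":1.8}

```text
clock: 7.05
position: [0.4692, -0.06, 0.0327]
orientation: [-0.559, -0.433, 0.559, -0.433]
force: [-0.9, -3.2, 1.6]
grip_width: 0.018
```

Call:
jog_arm:
  motion:
    - {"travel":[0.01,0.03,0],"turn":0,"gripper":1.8}
    - {"travel":[0,0,0],"turn":0,"gripper":1.8}

```text
clock: 7.25
position: [0.4693, -0.06, 0.0327]
orientation: [-0.559, -0.433, 0.559, -0.433]
force: [-1.1, -4.1, 2.2]
grip_width: 0.0184
```

Call:
jog_arm:
  motion:
    - {"travel":[0.01,0.03,0],"turn":0,"gripper":1.8}
    - {"travel":[0,0,0],"turn":0,"gripper":1.8}

```text
clock: 7.45
position: [0.4693, -0.0599, 0.0327]
orientation: [-0.559, -0.433, 0.559, -0.433]
force: [-1.2, -4.5, 1.9]
grip_width: 0.0179
```

Call:
jog_arm:
  motion:
    - {"travel":[0.01,0.03,0],"turn":0,"gripper":1.8}
    - {"travel":[0,0,0],"turn":0,"gripper":1.8}

```text
clock: 7.65
position: [0.4693, -0.0599, 0.0326]
orientation: [-0.559, -0.433, 0.559, -0.433]
force: [-1.5, -6.4, 3.1]
grip_width: 0.0181
```

Call:
jog_arm:
  motion:
    - {"travel":[0.01,0.03,0],"turn":0,"gripper":1.8}
    - {"travel":[0,0,0],"turn":0,"gripper":1.8}
    - {"travel":[0,0,0],"turn":0,"gripper":1.8}

```text
clock: 7.95
position: [0.4693, -0.0599, 0.0327]
orientation: [-0.559, -0.433, 0.56, -0.433]
force: [-0.7, -7.0, 3.5]
grip_width: 0.018
```

```bash
python3 meas.py
```

```text
7.95 pos [ 0.4693 -0.0599  0.0327] F [-0.6693 -6.9983  3.4867] Fy -6.9445347232847725 w 0.01802066187701801
50:90 52:87 53:82 55:75 56:62 58:55 59:63 61:74 62:90 64:104 65:108 67:108 68:108 70:109 71:109 73:108 74:111 76:118 77:131 79:140 80:133 82:107 83:81 85:84 86:109 88:138 89:146 91:138 92:122 94:110 95:102 97:97 98:99 100:105 101:113 103:118 104:113 106:100 107:93 109:93
```

The end wall has met the block: motion stalled and the force rose from 3.3 N drag to 7 N. I'll back off, lift, and check the view.

Call:
jog_arm:
  motion:
    - {"travel":[-0.06,-0.25,0],"turn":0,"gripper":1.8}
    - {"travel":[-0.06,-0.25,0],"turn":0,"gripper":1.8}
    - {"travel":[0,0,0],"turn":0,"gripper":3.5}
    - {"travel":[0,0,0],"turn":0,"gripper":3.5}
    - {"travel":[0,0,2],"turn":0,"gripper":3.5}
    - {"travel":[0,0,4],"turn":0,"gripper":3.5}
    - {"travel":[0,0,4],"turn":0,"gripper":4}
    - {"travel":[1,1.3,0],"turn":2,"gripper":4}
    - {"travel":[2,2.6,0],"turn":4,"gripper":4}
    - {"travel":[3,3.6,0],"turn":5,"gripper":4}
    - {"travel":[2.5,3.6,0],"turn":5,"gripper":4}
    - {"travel":[1.2,2,0],"turn":2,"gripper":4}
    - {"travel":[0,0,0],"turn":0,"gripper":4}
    - {"travel":[0,0,0],"turn":0,"gripper":4}

```text
clock: 9.4
position: [0.5648, 0.0676, 0.1317]
orientation: [0.484, 0.516, -0.485, 0.515]
force: [-0.5, -0.2, 0.3]
grip_width: 0.04
```

```bash
python3 - <<'E'
from h import *
np.set_printoptions(precision=4,suppress=True)
s=bot.get_obs();print(s["clock"],s["position"],s["joint_positions"],s["force"])
b=bot.grab_frame("scene");print(at_d(b,bot.spot_point("lever_grip",b)[0]["pixel"]) )
for r in bot.spot_point("lever_grip",b)[:2]: print(r,at_z(b,r["pixel"],.074))
save(b,"s3.png",(270,150,390,240),6)
E
```

```text
9.4 [0.5648 0.0676 0.1317] [ 0.0381  0.4316 -0.3384  1.878   0.1833  0.8637 -1.8995] [-0.4982 -0.172   0.2635]
[0.5414 0.0887 0.0515]
{'pixel': [352.2, 207.4], 'score': 0.74} [0.5643 0.0772 0.074 ]
```

View pics/s3.png

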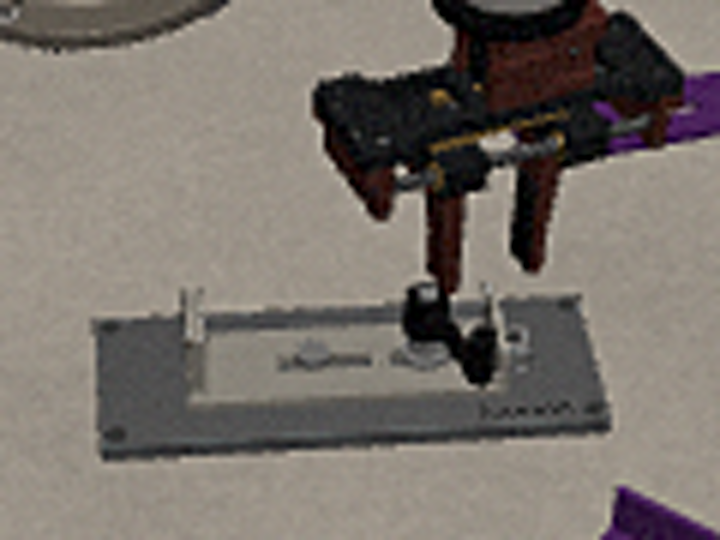

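The fence stays at the block, and the lever is at crop (480,355), below the open jaws. j7 (-1.9) has too little range left for the clockwise sweep, so I flip the tool by half a turn first.

Call:
jog_arm:
  motion:
    - {"travel":[0,0,0],"turn":8.5,"gripper":4}
    - {"travel":[0,0,0],"turn":8.5,"gripper":4}
    - {"travel":[0,0,0],"turn":8.5,"gripper":4}
    - {"travel":[0,0,0],"turn":8.5,"gripper":4}
    - {"travel":[0,0,0],"turn":8.5,"gripper":4}
    - {"travel":[0,0,0],"turn":8.5,"gripper":4}
    - {"travel":[0,0,0],"turn":8.5,"gripper":4}
    - {"travel":[0,0,0],"turn":8.5,"gripper":4}
    - {"travel":[0,0,0],"turn":8.5,"gripper":4}
    - {"travel":[0,0,0],"turn":8.5,"gripper":4}
    - {"travel":[0,0,0],"turn":8.5,"gripper":4}
    - {"travel":[0,0,0],"turn":8.5,"gripper":4}
    - {"travel":[0,0,0],"turn":8.5,"gripper":4}
    - {"travel":[0,0,0],"turn":8.5,"gripper":4}
    - {"travel":[0,0,0],"turn":8.5,"gripper":4}
    - {"travel":[0,0,0],"turn":8.5,"gripper":4}
    - {"travel":[0,0,0],"turn":8.5,"gripper":4}
    - {"travel":[0,0,0],"turn":8.5,"gripper":4}
    - {"travel":[0,0,0],"turn":8.5,"gripper":4}
    - {"travel":[0,0,0],"turn":8.5,"gripper":4}

```text
clock: 11.55
position: [0.565, 0.0655, 0.1325]
orientation: [-0.472, 0.527, 0.472, 0.526]
force: [0.1, 0.2, 0.3]
grip_width: 0.0404
```

```bash
python3 - <<'E'
from h import *
from scipy.spatial.transform import Rotation as R
s=bot.get_obs();z=R.from_quat(s["orientation"]).as_matrix()[:,2]
print(s["clock"],s["position"],s["joint_positions"].round(3),s["force"].round(2),"jaw",np.degrees(np.arctan2(z[1],z[0])))
E
```

```text
11.55 [0.56499472 0.06545819 0.13246345] [ 0.515  0.614 -1.004  1.848  0.607  1.023  0.721] [0.14 0.22 0.32] jaw 83.76998984457681
```

Call:
jog_arm:
  motion:
    - {"travel":[0.1,0.3,0],"turn":5,"gripper":4}
    - {"travel":[0,0,-2],"turn":5,"gripper":4}
    - {"travel":[0,0,-2],"turn":0,"gripper":4}
    - {"travel":[0,0,-1.5],"turn":0,"gripper":4}
    - {"travel":[0,0,-1.1],"turn":0,"gripper":4}
    - {"travel":[0,0,0],"turn":0,"gripper":3}
    - {"travel":[0,0,0],"turn":0,"gripper":3}
    - {"travel":[0,0,0],"turn":0,"gripper":3}

```text
clock: 12.35
position: [0.567, 0.0704, 0.0674]
orientation: [0.515, -0.484, -0.515, -0.485]
force: [-0.2, 0.3, 0.1]
grip_width: 0.0303
```

```bash
python3 - <<'E'
from h import *
b=bot.grab_frame("scene");save(b,"s4.png",(300,160,390,230),7)
E
```

```text
(no output)
```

View pics/s4.png

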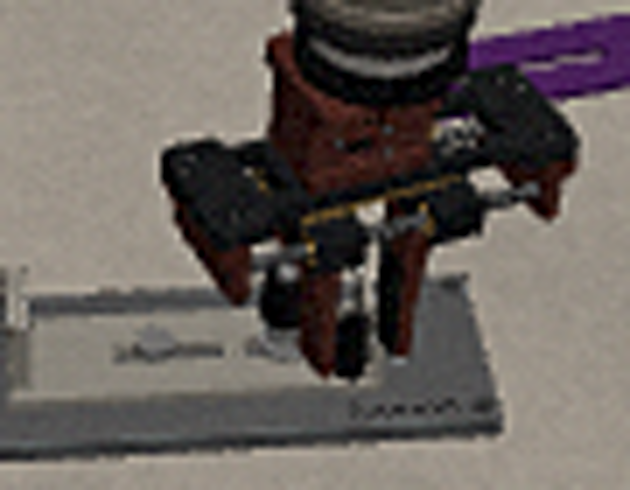

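Call:
jog_arm:
  motion:
    - {"travel":[0,0,0],"turn":0,"gripper":2}
    - {"travel":[0,-0.45,0],"turn":-4,"gripper":2}
    - {"travel":[0,-0.46,0],"turn":-4,"gripper":2}
    - {"travel":[-0.03,-0.46,0],"turn":-4,"gripper":2}
    - {"travel":[-0.06,-0.45,0],"turn":-4,"gripper":2}
    - {"travel":[0,0,0],"turn":0,"gripper":2}

```text
clock: 13.0
position: [0.5656, 0.0517, 0.0671]
orientation: [-0.443, 0.551, 0.442, 0.552]
force: [-0.4, -0.3, -0.1]
grip_width: 0.0202
```

```bash
cat > lev.py <<'E'
from h import *
from scipy.spatial.transform import Rotation as R
C=np.array([.5013,.0629])
s=bot.get_obs();z=R.from_quat(s["orientation"]).as_matrix()[:,2]
r=s["position"][:2]-C;a=np.arctan2(r[1],r[0]);t=np.array([np.sin(a),-np.cos(a)]);F=s["force"]
print("t",s["clock"],"phi",np.degrees(a).round(1),"r",np.hypot(*r).round(4),"jaw",np.degrees(np.arctan2(z[1],z[0])).round(1),"Ftan",(-F[:2]@t).round(2),"Frad",(F[:2]@r/np.hypot(*r)).round(2),"Fz",F[2].round(2),"z",s["position"][2].round(4),"j7",s["joint_positions"][6].round(2),"j",s["joint_positions"].round(2))
E
python3 lev.py
```

```text
t 13.0 phi -9.8 r 0.0653 jaw 77.5 Ftan -0.33 Frad -0.36 Fz -0.13 z 0.0671 j7 0.58 j [ 0.47  0.68 -0.91  1.89  0.68  0.91  0.58]
```

```bash
python3 - <<'E'
from h import *
b=bot.grab_frame("scene");save(b,"s5.png",(300,160,390,230),7)
E
```

```text
(no output)
```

View pics/s5.png

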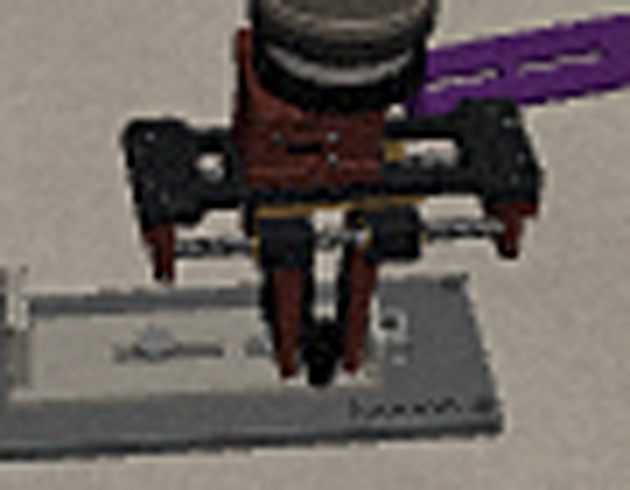

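The post sits between the fingers and has moved with them, from crop (350,345) to (320,355). I continue the sweep.

Call:
jog_arm:
  motion:
    - {"travel":[-0.09,-0.45,0],"turn":-4,"gripper":2}
    - {"travel":[-0.12,-0.44,0],"turn":-4,"gripper":2}
    - {"travel":[-0.16,-0.43,0],"turn":-4,"gripper":2}
    - {"travel":[-0.18,-0.42,0],"turn":-4,"gripper":2}

```text
clock: 13.45
position: [0.5605, 0.037, 0.0671]
orientation: [-0.361, 0.606, 0.363, 0.609]
force: [0.8, 6.3, -2.2]
grip_width: 0.0204
```

```bash
python3 lev.py
```

```text
t 13.45 phi -23.6 r 0.0646 jaw 61.6 Ftan 6.06 Frad -1.76 Fz -2.22 z 0.0671 j7 0.36 j [ 0.47  0.65 -0.85  1.91  0.63  0.87  0.36]
```

Call:
jog_arm:
  motion:
    - {"travel":[0,0,0],"turn":0,"gripper":2}
    - {"travel":[0,0,0],"turn":0,"gripper":2}

```text
clock: 13.65
position: [0.5603, 0.0363, 0.0671]
orientation: [-0.362, 0.606, 0.363, 0.608]
force: [0.4, 6.1, 0.6]
grip_width: 0.02
```

```bash
python3 lev.py
```

```text
t 13.65 phi -24.3 r 0.0647 jaw 61.7 Ftan 5.72 Frad -2.14 Fz 0.64 z 0.0671 j7 0.37 j [ 0.47  0.65 -0.85  1.91  0.63  0.87  0.37]
```

Call:
jog_arm:
  motion:
    - {"travel":[-0.1,-0.2,0],"turn":-2,"gripper":2}
    - {"travel":[-0.11,-0.21,0],"turn":-2,"gripper":2}
    - {"travel":[0,0,0],"turn":0,"gripper":2}

```text
clock: 13.95
position: [0.5584, 0.0329, 0.0672]
orientation: [-0.34, 0.618, 0.342, 0.62]
force: [0.7, 6.6, -1.2]
grip_width: 0.0196
```

```bash
python3 lev.py
```

```text
t 13.95 phi -27.7 r 0.0645 jaw 57.7 Ftan 6.17 Frad -2.45 Fz -1.15 z 0.0672 j7 0.31 j [ 0.47  0.64 -0.84  1.92  0.62  0.86  0.31]
```

Call:
jog_arm:
  motion:
    - {"travel":[-0.12,-0.2,0],"turn":-2,"gripper":2}
    - {"travel":[-0.12,-0.2,0],"turn":-2,"gripper":2}
    - {"travel":[0,0,0],"turn":0,"gripper":2}

```text
clock: 14.25
position: [0.5563, 0.0295, 0.0672]
orientation: [-0.318, 0.629, 0.32, 0.632]
force: [1.1, 8.0, -2.2]
grip_width: 0.0205
```

```bash
python3 lev.py
```

```text
t 14.25 phi -31.2 r 0.0643 jaw 53.7 Ftan 7.4 Frad -3.22 Fz -2.21 z 0.0672 j7 0.26 j [ 0.46  0.63 -0.83  1.92  0.61  0.85  0.26]
```

Call:
jog_arm:
  motion:
    - {"travel":[-0.13,-0.19,0],"turn":-2,"gripper":2}
    - {"travel":[-0.13,-0.18,0],"turn":-2,"gripper":2}
    - {"travel":[0,0,0],"turn":0,"gripper":2}

```text
clock: 14.55
position: [0.554, 0.0263, 0.0673]
orientation: [-0.296, 0.64, 0.299, 0.643]
force: [2.2, 9.2, -2.9]
grip_width: 0.0198
```

```bash
python3 lev.py
```

```text
t 14.55 phi -34.7 r 0.0641 jaw 49.7 Ftan 8.86 Frad -3.45 Fz -2.89 z 0.0673 j7 0.2 j [ 0.46  0.62 -0.81  1.93  0.59  0.84  0.2 ]
```

Call:
jog_arm:
  motion:
    - {"travel":[-0.13,-0.17,0],"turn":-2,"gripper":2}
    - {"travel":[-0.07,-0.09,0],"turn":-1,"gripper":2}
    - {"travel":[0,0,0],"turn":0,"gripper":2}
    - {"travel":[0,0,0],"turn":0,"gripper":2}

```text
clock: 14.95
position: [0.5522, 0.0241, 0.0673]
orientation: [-0.28, 0.647, 0.282, 0.651]
force: [2.5, 10.3, -3.1]
grip_width: 0.0202
```

```bash
python3 lev.py; python3 meas.py
```

```text
t 14.95 phi -37.3 r 0.064 jaw 46.8 Ftan 9.71 Frad -4.2 Fz -3.06 z 0.0673 j7 0.16 j [ 0.46  0.61 -0.8   1.94  0.58  0.84  0.16]
14.95 pos [0.5522 0.0241 0.0673] F [ 2.5406 10.2712 -3.0631] Fy 10.58027063413124 w 0.020164494667494627
50:93 52:91 53:85 55:77 56:63 58:56 59:64 61:76 62:93 64:108 65:112 67:111 68:112 70:113 71:112 73:111 74:114 76:123 77:136 79:145 80:137 82:110 83:84 85:87 86:113 88:143 89:151 91:143 92:126 94:114 95:107 97:101 98:102 100:109 101:117 103:122 104:118 106:104 107:96 109:97
```

The lever is firm at about 9.7 to 10 N and the fence hasn't moved. I'll release.

Call:
jog_arm:
  motion:
    - {"travel":[0.12,0.18,0],"turn":0,"gripper":2}
    - {"travel":[0.12,0.18,0],"turn":0,"gripper":2}
    - {"travel":[0,0,0],"turn":0,"gripper":3.5}
    - {"travel":[0,0,0],"turn":0,"gripper":3.5}
    - {"travel":[0,0,0],"turn":0,"gripper":3.5}
    - {"travel":[0,0,2],"turn":0,"gripper":3.5}
    - {"travel":[0,0,4],"turn":0,"gripper":3.5}
    - {"travel":[0,0,4],"turn":0,"gripper":3.5}
    - {"travel":[0,0,4],"turn":0,"gripper":3.5}
    - {"travel":[0,0,0],"turn":0,"gripper":3.5}

```text
clock: 16.0
position: [0.5563, 0.0242, 0.2119]
orientation: [-0.28, 0.647, 0.278, 0.652]
force: [0.9, -0.3, -0.6]
grip_width: 0.035
```

```bash
python3 meas.py; python3 - <<'E'
from h import *
a=bot.grab_frame("top");b=bot.grab_frame("scene")
A=cv2.resize(a["frame"][180:260,250:370],None,fx=5,fy=5,interpolation=2);B=cv2.resize(b["frame"][170:230,270:390],(600,300),interpolation=2)
cv2.imwrite("pics/t6.png",cv2.resize(np.vstack([A,B]),None,fx=.857,fy=.857)[...,::-1])
E
```

```text
16.0 pos [0.5563 0.0242 0.2119] F [ 0.8674 -0.2555 -0.5621] Fy -0.03145324880749692 w 0.03499879601988269
50:91 52:89 53:84 55:77 56:63 58:55 59:62 61:75 62:92 64:107 65:110 67:110 68:110 70:111 71:111 73:110 74:113 76:121 77:134 79:143 80:135 82:109 83:83 85:85 86:111 88:141 89:149 91:141 92:124 94:112 95:104 97:99 98:101 100:107 101:115 103:121 104:116 106:102 107:94 109:95
```

View pics/t6.png

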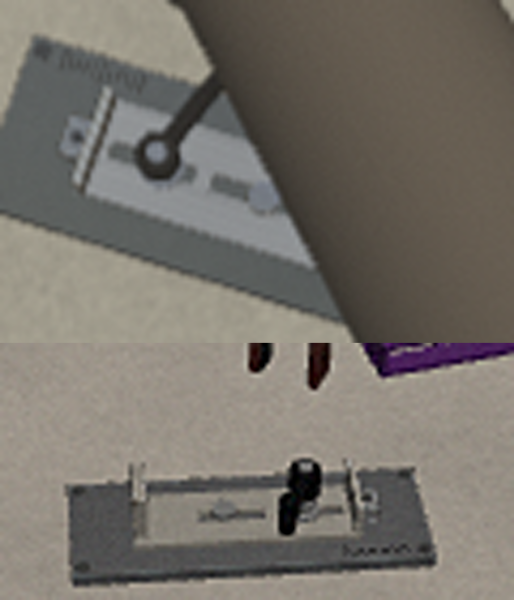

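The picture shows the end wall against the block at (90,140), the lever staying where it was left at about (185,115), and the fingers clear of everything. I hand in.

```bash
python3 -c "from workcell import bot; print(bot.job_done())"
```

```text
the job is handed in; nothing more can be done
None
```

The fence is against the index block and clamped, the gripper is clear, and the job was handed in at about 16 s of the 72 s allowed. The hand-in reports no verdict.

- **Sliding the fence:** I pushed the real aluminium fence by its tab until motion stalled. The push force rose from about 3.3 N of drag to 7 N, so roughly 4 N on the block.
- **Clamping:** I then turned the lever clockwise until the grip read about 9.7 N, or just under 10 N allowing for the finger angle. The lever stayed put on release.
- **Last checks:** The top-camera profile of the end wall did not change between block contact, clamping and release. The final picture shows the wall on the block and the gripper well clear. The tool force was back near zero.
- **Not measured:** I could not read the clamp's force on the fence directly; I inferred it from the grip force. I also did not re-measure the rack, bottle and beaker, but no move went near them.

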